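# Fit the missing castor onto the studs of an upturned plant dolly

## Robot

A 6-joint arm with a two-finger parallel gripper is mounted at the origin on the work surface. World frame = base frame: x ahead of the robot, y to its left, z up, the work surface at z = 0. Lengths are in m, angles in rad, forces in N, time in s.
With the tool pointing down it reaches from about 0.325 to 0.775 m from the base axis. Payload 5.5 kg.
Tool frame: the origin (TCP) lies midway between the tips of the shut fingers; the grasp point (between the pads) lies 19 mm behind it; z points along the fingers, y is the direction in which the jaws open and shut (so a half turn about z gives the same grasp; the last joint's range is limited). The gripper opens to 88 mm and grips with 3 to 60 N. Pads are 20 mm wide; open, the fingers measure 115 mm over their backs; the gripper's body (75 mm by 178 mm) begins 61 mm behind the grasp point.
Start: joints at [-1.237, 0.091, 1.231, -0, 1.82, -0.057], TCP at [0.229, -0.555, 0.223] pointing down, gripper open.
Joint ranges: [-2.87, 2.87], [-0.86, 2.18], [0.17, 2.46], [-1.51, 4.65], [0.06, 2.69], [-2.65, 2.65]. Speed limits (rad/s): [2.57, 2.57, 3.01, 3.14, 3.14, 3.14].

## Interface

Orientations are given as a rotation vector (axis times angle).
In Python, from cell import arm gives the robot as it stands.
- The arm moves only by the tool jog_arm, never from a script. Its argument "rows" is a list of rows, each a list of 7 numbers: the shift along the world's x, y, z each as a share of 40 cm, from -1 to 1, then the turn, a rotation vector about the world's x, y, z each as a share of 8 degrees, from -1 to 1, then the closure, from -1 (fully open) to 1 (shut). In form: [[tx, ty, tz, wx, wy, wz, hand], ...]. A call has 1 to 12 rows; each row shifts and turns the commanded pose from where the row before left it; what a row does not reach is not made up. A row lasts 1/10 s, in which the tool goes at most 50 mm and 8.59 degrees, less where a joint would pass 70% of its speed; a pose out of reach is approached as far as the arm can. A call with a number of a shift or a turn outside -1 to 1 is refused whole. A call with a gripper value outside its range is refused whole. The fingers move at their own pace and stop on an object; the grip force is fixed at half the most. Time passes only in rows, so rows that do not move let the fingers close. It gives the time, the measured TCP pose, the force and the opening at its end, in the units of the state.
- arm.observe(): the state, without advancing time (a new reading comes with each control period).
- arm.read_camera(name): name is "side" or "top" or "wrist"; returns a dict with "frame" (480x640x3 uint8, red, green, blue), "vfov" (degrees; the focal length in pixels is half the picture's height over the tangent of half this angle, whatever the lens; pixels are square), "cx", "cy" (the principal point, pixels), "world_from_camera" (4x4, takes a point from camera to world coordinates); the wrist camera has in their place "hand_eye" (4x4, takes a point from camera to tool coordinates, whose origin is the TCP and whose axes are the flange's). Camera axes: x right, y up, looking along -z (the intrinsics and any distortion apply to the point x, -y, -z); pixel columns grow to the right and rows downward; lengths in m; the calibration is good to about 2 mm. A picture is of the moment at which its call begins: read the wrist's pose just before it. There is no depth.
- arm.hand_in(): hands the job in, once; it reports no verdict.
Trained networks look in the newest picture that a camera, given by its name, has taken for a name from the list of things; names that differ only in an ending like _2 or _b are one class to them, and where a whole thing is asked for, a point or a joint stands for the part that bears it (a point fixed in the world has none). Each returns a list of dicts, best first, with "conf" (0 to 1); they miss things now and then, are a little off and sometimes report something else, mostly with a low value. They report only what shows in the picture. A call takes as long as a camera call.
- arm.trace(camera, thing): "mask" (480x640 bool, what is visible of it) and "at" ([column, row] in pixels, amid what is visible of it).
The state is a dict: "time_s": time; "joint_pos": joint angles; "qvel": joint speeds; "joint_torque": joint torques, N m; "tcp_pos": TCP position; "eef_rot": TCP orientation; "wrist_force": force on the tool from outside, world axes, zero at the start; "torque": the same for the moment, N m; "width": finger opening in m.
Only numpy, scipy, OpenCV 4.12 (cv2) and the standard library are available. Lean on these libraries where they do the work, as an engineer would, in place of code of your own. Each camera call takes 0.05 s, during which the arm holds its last target.

## Task

The plant dolly lying upside down on the bench lacks one castor. Take the loose blue-wheeled castor that stands beside it, lower its plate over the brass pin of the bare corner, turn it gently until its four holes find the four studs and it goes fully home, flat on the pad, then let go. Never force it (never push it against the dolly with more than about 30 N) or drop it on, and leave everything else on the bench where it is.

Things in the scene. Friction and masses are not known exactly. Their poses are not given: they have to be found in the camera images.
- castor_mid (a point): The loose castor, standing on its plate, blue wheel (75 mm) up; 111 mm tall, about 0.6 kg (0.4 to 0.9). This point is on its vertical centre line, 55.5 mm above the plate's underside. z up, x along the plate's 105 mm side, y along its 85 mm side and the axle. A half turn about z gives the same fit.
- castor_grip (a point): Where to grip the castor: on its centre line at axle height, 74 mm above the plate's underside, between two flat fork cheeks, 44 mm over their outer faces (y = +-22 mm), so the fingers close along y. Cheeks are 34 mm wide in x from 36 to 90 mm above the underside, 60 mm wide below. Axes as castor_mid.
- castor_plate (a point): Centre of the underside of the castor's plate, 55.5 mm below castor_mid, same axes. The plate is 105 x 85 x 6 mm, with a central hole of 19 mm diameter for the pin and four holes of 11.5 mm at x = +-40, y = +-30 mm for the studs.
- seat (a point): Centre of the top face of the round white pad (116 mm across) at the dolly's bare corner, 52 mm above the bench, on the pin's axis; z up, x and y follow the dolly. Home, castor_plate lies on this point, castor_mid 55.5 mm above. Resting on the stud tips the plate is 18 mm above it.
- pin_top (a point): Top of the brass pin at the centre of the pad: 17 mm diameter, 32 mm tall above the pad, its top 8 mm tapering to 9 mm diameter. z up.
- dolly: Upturned fixed dolly, deck 370 x 400 mm; castors at (240,0), (0,270), (240,270) mm in its x, y, 160 mm high. Origin on the bench below seat. Around the pin: 4 dark studs, 9 mm dia, 18 mm tall, 1 mm bevel at the tip, at +-40, +-30 mm in axes turned +0.12 to +0.95 rad about z (anticlockwise from above) from the dolly's: not measured, see or feel it. The studs do not turn by hand.
- spanner: A steel spanner 180 mm long lying on the bench; a bystander. Origin on its underside.
- nut_tray: A red tray of nuts, 120 x 160 x 30 mm; a bystander. Origin at the centre of its underside.
- sprayer: A green bottle, 64 mm diameter, 170 mm tall; a bystander. Origin at the centre of its underside.
- pot: A terracotta pot, 110 mm across, 100 mm tall; a bystander. Origin at the centre of its underside.
- spool: A copper-coloured wire spool, 70 mm diameter, 50 mm tall; a bystander. Origin at the centre of its underside.
- old_wheel: A worn black wheel without a fork, 80 mm diameter, lying flat, 30 mm high; a bystander. Origin at the centre of its underside.

How it is judged:
On the way:
1. the castor's plate is on the pin, still above the pad (horizontal distance between castor_mid and seat below 0.008 m and z of castor_mid in the frame of seat between 0.062 and 0.086 m), for 0.05 s.
At the end, for the whole second after the job is handed in: The castor's plate lies on the pad over all four studs: castor_mid is less than 58 mm above seat (55.5 mm is home) and less than 5 mm from its axis, the castor is upright within 0.05 rad, at rest and released (z of castor_mid in the frame of seat below 0.058 m and horizontal distance between castor_mid and seat below 0.005 m and angle between castor_mid's own z axis and vertical below 0.05 rad and linear speed of castor below 0.01 m/s); the robot touches nothing.
It fails at once if the castor is pressed or dropped on the dolly with more than 35 N (contact force between castor and dolly above 35 N).
It fails at once if a bystander is moved by more than 30 mm (distance of any of spanner, nut_tray, sprayer, pot, spool, old_wheel from where it was at the start of the episode above 0.03 m).
It also fails if it takes over 72 s, if anything falls off the work surface, if the arm or the gripper's body presses on something with over 40 N, if the wrist force passes 120 N, or if a joint passes its speed limit or range.

## Working session

There is one attempt and no reset: what is moved stays moved. The work goes in short steps, Python scripts to look and compute and a tool call to move; the robot and the scene stay as the last step left them, time stands still between calls to the robot, and variables do not carry over. Pictures are saved under pics/ and viewed, and the job is handed in when it is done.

Besides the shell and the picture viewer there is one more tool, called after ">>>" as name([rows], argument=value, ...), one row to a line, values as JSON. jog_arm: Moves the arm, as the interface text tells. Its arguments: {"type":"object","properties":{"rows":{"type":"array"}},"required":["rows"]}

```bash
ls; mkdir -p pics; cat > h.py <<'E'
import numpy as np, cv2
from cell import arm
def K(c):
    f=240/np.tan(np.radians(c['vfov'])/2); return f,c['cx'],c['cy']
def T_of(c,st):
    if 'world_from_camera' in c: return np.array(c['world_from_camera'])
    R=cv2.Rodrigues(np.array(st['eef_rot'],float))[0]; T=np.eye(4);T[:3,:3]=R;T[:3,3]=st['tcp_pos']
    return T@np.array(c['hand_eye'])
def ray(c,T,u,v):
    f,cx,cy=K(c); d=T[:3,:3]@np.array([(u-cx)/f,-(v-cy)/f,-1]); return T[:3,3],d/np.linalg.norm(d)
def atz(c,T,u,v,z):
    o,d=ray(c,T,u,v); return o+d*(z-o[2])/d[2]
def proj(c,T,p):
    f,cx,cy=K(c); q=np.linalg.inv(T)@np.append(p,1); return np.array([cx+f*q[0]/-q[2], cy-f*q[1]/-q[2]])
def save(n,im): cv2.imwrite('pics/'+n,cv2.cvtColor(im,cv2.COLOR_RGB2BGR))
E
python3 - <<'E'
from h import *
st=arm.observe(); print(st)
for n in ['top','side','wrist']:
    c=arm.read_camera(n); save(n+'0.png',c['frame']); print({k:v for k,v in c.items() if k!='frame'})
    for t in ['castor_mid','seat','pin_top','dolly']:
        for r in arm.trace(n,t)[:2]: print(n,t,r['conf'],r['at'],r['mask'].sum())
E
```

```text
pics
{'time_s': 0.0, 'joint_pos': array([-1.23673785e+00,  9.18262515e-02,  1.23185994e+00, -2.46053776e-05,
        1.81977366e+00, -5.67175495e-02]), 'qvel': array([-0.0011057 , -0.00020999, -0.00042893, -0.00013566, -0.00056746,
        0.00040419]), 'joint_torque': array([ 1.59996152e-04, -4.46450901e+01, -4.06445146e+01,  7.00468663e-02,
        2.94567214e-02, -1.39452782e-04]), 'tcp_pos': array([ 0.22843089, -0.5545063 ,  0.22154104]), 'eef_rot': array([-3.08000668e+00, -6.09563650e-01,  4.42263271e-04]), 'wrist_force': array([0.46676555, 0.0632187 , 0.27699543]), 'torque': array([-0.0378212 , -0.01062142, -0.05893316]), 'width': 0.08767683630619012}
{'vfov': 49.11131185443477, 'cx': 319.1136493333603, 'cy': 246.59555561711431, 'world_from_camera': array([[ 0.00565096,  0.99403793, -0.10888833,  0.38726432],
       [-0.99995451,  0.00645388,  0.00702281, -0.24534741],
       [ 0.00768369,  0.10884369,  0.99402918,  1.21525593],
       [ 0.        ,  0.        ,  0.        ,  1.        ]])}
top castor_mid 0.74 [321.9, 258.1] 1617
top seat 0.91 [103.0, 195.3] 28483
top pin_top 0
[... 331 characters left out ...]
.0042727 ,  0.79231598,  0.610096  ,  0.55681948],
       [ 0.        ,  0.        ,  0.        ,  1.        ]])}
side castor_mid 0.74 [331.0, 247.6] 2874
side seat 0.85 [154.2, 427.1] 34475
side pin_top 0.91 [153.8, 423.9] 34598
side dolly 0.78 [153.1, 424.8] 34376
{'vfov': 68.77563801643808, 'cx': 314.53132256726576, 'cy': 239.29798484366327, 'hand_eye': array([[ 6.68692196e-04,  9.61283817e-01,  2.75559388e-01,
         7.55042979e-02],
       [ 9.99999580e-01, -8.15301643e-04,  4.17493887e-04,
        -4.33743601e-04],
       [ 6.25994139e-04,  2.75558993e-01, -9.61283959e-01,
        -1.61739072e-01],
       [ 0.00000000e+00,  0.00000000e+00,  0.00000000e+00,
         1.00000000e+00]])}
```

View pics/top0.png

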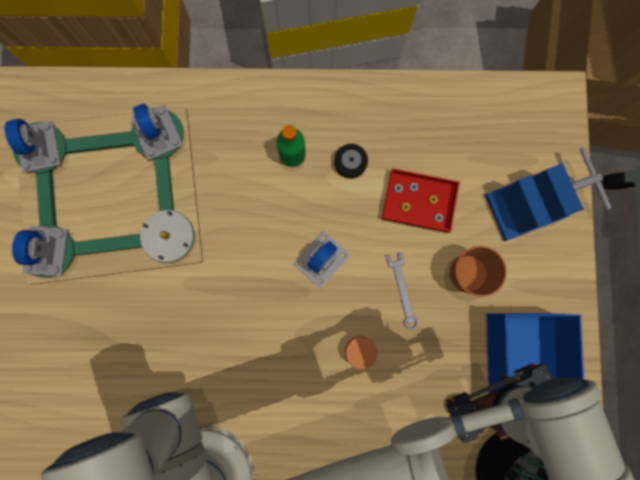

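View pics/side0.png

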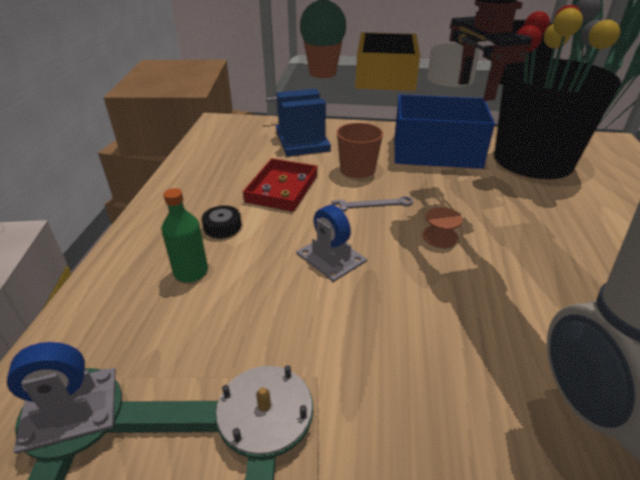

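View pics/wrist0.png

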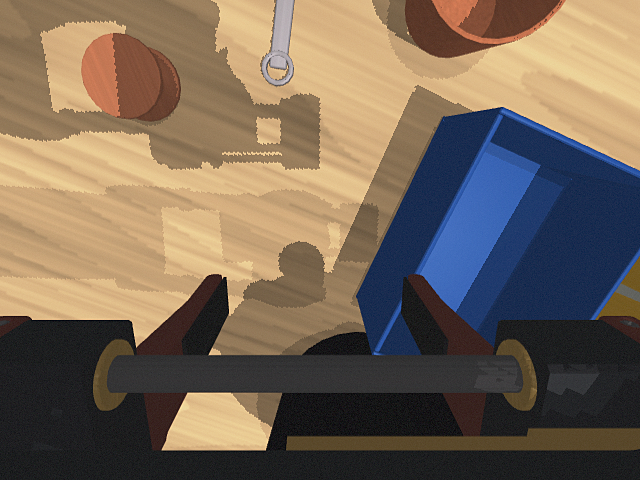

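```bash
python3 - <<'E'
import cv2,numpy as np
s=cv2.imread('pics/side0.png');t=cv2.imread('pics/top0.png')
def cr(im,x,y,w,h,k,n): cv2.imwrite('pics/'+n,cv2.resize(im[y:y+h,x:x+w],None,fx=k,fy=k,interpolation=cv2.INTER_CUBIC))
a=cv2.resize(s[355:465,205:325],None,fx=5,fy=5,interpolation=cv2.INTER_CUBIC)
cv2.imwrite('pics/a.png',a)
cr(s,285,195,100,90,6,'b.png')
x=cv2.resize(t[225:295,285:360],(600,560),interpolation=cv2.INTER_CUBIC);cv2.imwrite('pics/c.png',x)
x=cv2.resize(t[200:270,130:205],(600,560),interpolation=cv2.INTER_CUBIC);cv2.imwrite('pics/d.png',x)
E
```

```text
(no output)
```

View pics/a.png

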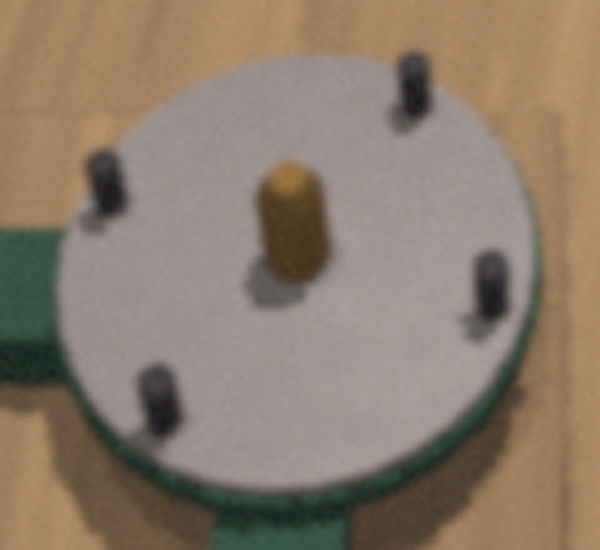

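View pics/b.png

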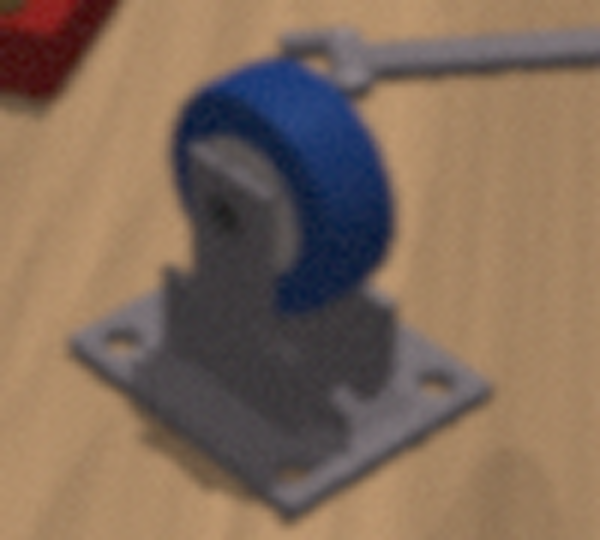

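View pics/c.png

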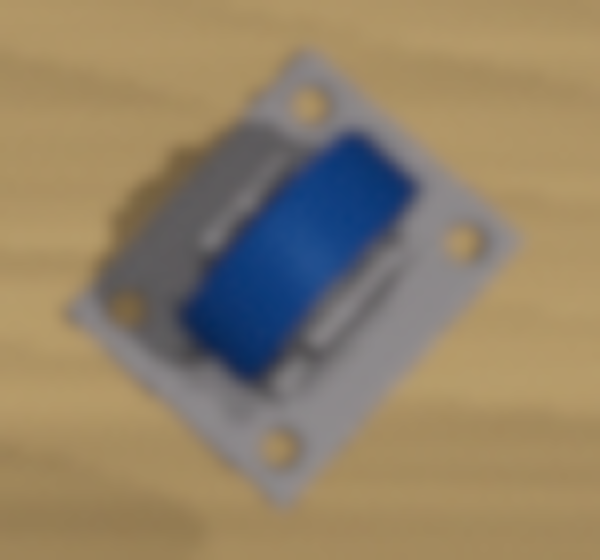

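View pics/d.png

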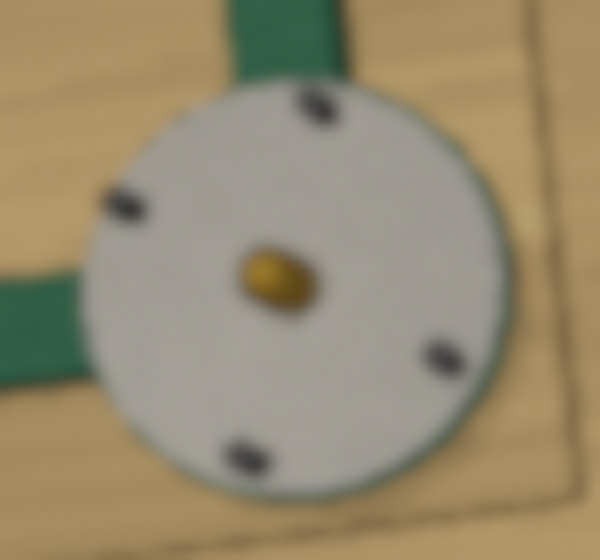

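```bash
cat > fit.py <<'E'
from h import *
from scipy.optimize import least_squares
ct=arm.read_camera('top');cs=arm.read_camera('side')
Tt=T_of(ct,None);Ts=T_of(cs,None)
def up(p,k,ox,oy): p=np.array(p,float); return (p+.5)/k-.5+[ox,oy]
ho=up([(310,104),(464,242),(127,308),(280,447)],8,285,225)
hs=up([(123,340),(437,380)],6,285,195)
so=up([(308,98),(115,200),(434,352),(238,452)],8,130,200)
ss=up([(414,64),(104,162),(492,264),(158,377)],5,205,355)
print('castor top',[atz(ct,Tt,*p,.006).round(4) for p in ho]); print('side',[atz(cs,Ts,*p,.006).round(4) for p in hs])
print('stud top',[atz(ct,Tt,*p,.07).round(4) for p in so]); print('side',[atz(cs,Ts,*p,.07).round(4) for p in ss])
print('pin', atz(ct,Tt,*up([(265,272)],8,130,200)[0],.084), atz(cs,Ts,*up([(290,178)],5,205,355)[0],.084))
# rectangle fit: 40,30 pattern
pat=np.array([[40,30],[40,-30],[-40,-30],[-40,30]])/1000
def fit(P):
    best=None
    for y0 in np.linspace(-1.5,1.5,13):
        def res(q):
            R=np.array([[np.cos(q[2]),-np.sin(q[2])],[np.sin(q[2]),np.cos(q[2])]]);M=pat@R.T+q[:2]
            d=P[:,None]-M[None]; i=np.argmin((d**2).sum(2),1); return d[range(len(P)),i].ravel()
        r=least_squares(res,[*P.mean(0),y0])
        if best is None or r.cost<best.cost: best=r
    return best.x.round(4), (np.abs(best.fun).reshape(-1,2)*1000).round(1).tolist()
for n,c,T,p,z in [('castor t',ct,Tt,ho,.006),('stud t',ct,Tt,so,.07),('stud s',cs,Ts,ss,.07)]:
    print(n,fit(np.array([atz(c,T,*q,z)[:2] for q in p])))
E
python3 fit.py
```

```text
castor top [array([ 0.5409, -0.2635,  0.006 ]), array([ 0.501 , -0.3082,  0.006 ]), array([ 0.4812, -0.211 ,  0.006 ]), array([ 0.4414, -0.2554,  0.006 ])]
side [array([ 0.5394, -0.2624,  0.006 ]), array([ 0.44  , -0.2551,  0.006 ])]
stud top [array([0.5877, 0.08  , 0.07  ]), array([0.5589, 0.1318, 0.07  ]), array([0.5175, 0.043 , 0.07  ]), array([0.4897, 0.0954, 0.07  ])]
side [array([0.5154, 0.0432, 0.07  ]), array([0.5857, 0.0805, 0.07  ]), array([0.4873, 0.0957, 0.07  ]), array([0.5579, 0.1325, 0.07  ])]
pin [0.53740054 0.08587181 0.084     ] [0.5363991  0.08803243 0.084     ]
castor t (array([ 0.4911, -0.2595, -0.7261]), [[0.1, 0.1], [0.2, 0.3], [0.1, 0.5], [0.1, 0.0]])
stud t (array([0.5384, 0.0876, 0.489 ]), [[0.2, 0.1], [0.7, 1.0], [0.3, 0.7], [0.6, 0.2]])
stud s (array([0.5366, 0.088 , 0.4868]), [[0.2, 0.5], [0.3, 0.3], [0.2, 0.1], [0.0, 0.7]])
```

>>> jog_arm([
  [0.054,0.061,0,0,0,-0.667,-1],
  [0.055,0.062,0,0,0,-0.667,-1],
  [0.055,0.062,0,0,0,-0.667,-1],
  [0.055,0.062,0,0,0,-0.667,-1],
  [0.055,0.062,0,0,0,-0.667,-1],
  [0.055,0.062,0,0,0,-0.667,-1],
  [0.055,0.062,0,0,0,-0.667,-1],
  [0.055,0.062,0,0,0,-0.667,-1],
  [0.055,0.062,0,0,0,-0.667,-1],
  [0.055,0.062,0,0,0,-0.667,-1],
  [0.055,0.062,0,0,0,-0.667,-1],
  [0.055,0.062,0,0,0,-0.667,-1],
])

```text
time_s: 2.05
tcp_pos: [0.4929, -0.2564, 0.2228]
eef_rot: [2.934, -1.122, 0.001]
wrist_force: [0.4, -0.6, -0.9]
width: 0.088
```

>>> jog_arm([
  [0,0,0,0,0,0,-1],
  [0,0,0,0,0,0,-1],
])

```text
time_s: 2.25
tcp_pos: [0.4923, -0.2572, 0.2226]
eef_rot: [2.938, -1.113, -0.001]
wrist_force: [-0.7, 0.3, -0.2]
width: 0.0879
```

```bash
python3 - <<'E'
from h import *
st=arm.observe(); c=arm.read_camera('wrist'); save('w1.png',c['frame']); T=T_of(c,st)
R=cv2.Rodrigues(np.array(st['eef_rot']))[0]; print(R.round(4),st['tcp_pos'],np.arctan2(R[1,1],R[0,1]),st['joint_pos'])
im=c['frame'].copy()
for x,y in [(40,30),(40,-30),(-40,-30),(-40,30)]:
    a=-.726; p=[.4904+(x*np.cos(a)-y*np.sin(a))/1e3,-.2592+(x*np.sin(a)+y*np.cos(a))/1e3,.006]
    u=proj(c,T,p);print(u); cv2.circle(im,tuple(int(round(v)) for v in u),4,(255,0,0),1)
save('w1o.png',im)
E
```

```text
[[ 7.491e-01 -6.624e-01 -4.000e-04]
 [-6.624e-01 -7.491e-01 -2.000e-04]
 [-2.000e-04  5.000e-04 -1.000e+00]] [ 0.49228119 -0.25724789  0.22256037] -2.294854147991413 [-5.42516119e-01 -2.88938769e-02  1.35327777e+00 -4.40431096e-04
  1.81746947e+00  1.75223058e+00]
[289.1647683  172.86023598]
[345.52662002 173.00989132]
[343.60792352 244.89553536]
[290.39834329 244.76106142]
```

View pics/w1o.png

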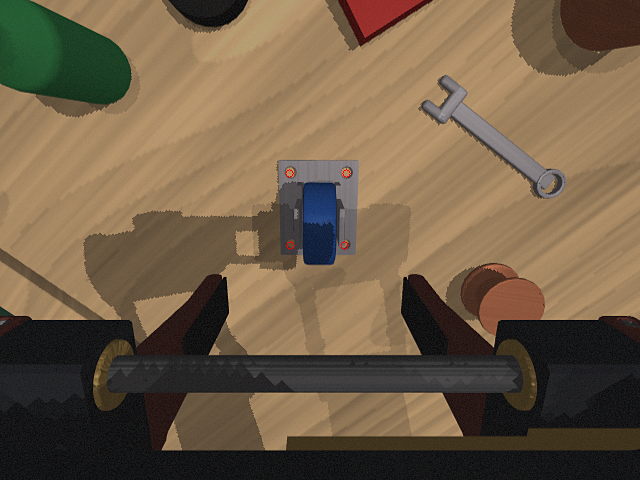

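>>> jog_arm([
  [-0.005,-0.005,-0.07,0,0,0,-1],
  [0,0,-0.07,0,0,0,-1],
  [0,0,-0.07,0,0,0,-1],
  [0,0,-0.07,0,0,0,-1],
  [0,0,-0.07,0,0,0,-1],
  [0,0,-0.07,0,0,0,-1],
  [0,0,0,0,0,0,-1],
  [0,0,0,0,0,0,-1],
])

```text
time_s: 3.1
tcp_pos: [0.4894, -0.2604, 0.055]
eef_rot: [2.936, -1.118, -0.001]
wrist_force: [0.6, -0.1, -1.1]
width: 0.0878
```

>>> jog_arm([
  [0,0,0,0,0,0,0.2],
  [0,0,0,0,0,0,0.4],
  [0,0,0,0,0,0,0.6],
  [0,0,0,0,0,0,0.8],
  [0,0,0,0,0,0,1],
  [0,0,0,0,0,0,1],
  [0,0,0,0,0,0,1],
  [0,0,0,0,0,0,1],
  [0,0,0,0,0,0,1],
])

```text
time_s: 4.0
tcp_pos: [0.4901, -0.2598, 0.0548]
eef_rot: [2.936, -1.117, 0.0]
wrist_force: [-1.5, -0.7, 1.3]
width: 0.0437
```

>>> jog_arm([
  [0,0,0.02,0,0,0,1],
  [0,0,0.04,0,0,0,1],
  [0,0,0.06,0,0,0,1],
  [0,0,0.06,0,0,0,1],
  [0,0,0.06,0,0,0,1],
  [0,0,0.06,0,0,0,1],
  [0,0,0,0,0,0,1],
  [0,0,0,0,0,0,1],
])

```text
time_s: 4.8
tcp_pos: [0.4903, -0.2595, 0.1747]
eef_rot: [-2.937, 1.116, -0.001]
wrist_force: [-0.6, -0.4, -6.2]
width: 0.0438
```

```bash
python3 - <<'E'
from h import *
st=arm.observe(); c=arm.read_camera('wrist'); T=T_of(c,st)
R=cv2.Rodrigues(np.array(st['eef_rot']))[0]; print(st['tcp_pos'],np.arctan2(R[1,1],R[0,1]),st['wrist_force'],st['torque'],st['width'])
im=c['frame'].copy()
# castor in tool frame: plate centre 55mm below tcp if gripped as planned
for x,y in [(40,30),(40,-30),(-40,-30),(-40,30)]:
    p=T_of({'hand_eye':np.eye(4)},st)@np.array([x/1e3,y/1e3,.055-.006,1])
    u=proj(c,T,p[:3]);print(u); cv2.circle(im,tuple(int(round(v)) for v in u),4,(255,0,0),1)
save('w2o.png',im)
s=arm.read_camera('side')['frame'];save('s2.png',s)
E
```

```text
[ 0.49030688 -0.25952259  0.17472669] -2.297401238926811 [-0.6046541  -0.43814379 -6.15839056] [0.08522534 0.00351119 0.02131171] 0.043789116292966966
[364.45525437 198.96913827]
[265.32574287 198.89406747]
[269.88621859 317.74715417]
[359.66666657 317.82613341]
```

View pics/w2o.png

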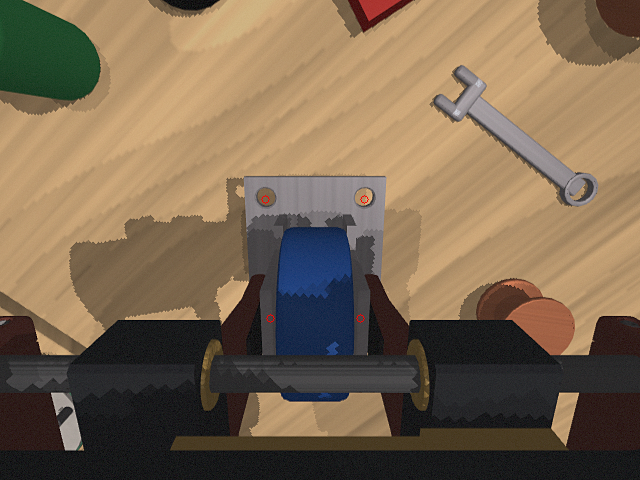

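View pics/s2.png

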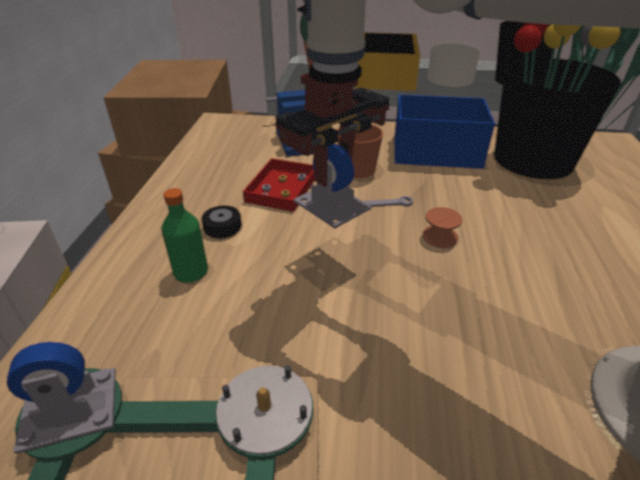

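>>> jog_arm([
  [0.008,0.03,0,0,0,0.4,1],
  [0.01,0.06,0,0,0,0.7,1],
  [0.01,0.08,0,0,0,0.8,1],
  [0.01,0.08,0,0,0,0.8,1],
  [0.01,0.08,0,0,0,0.8,1],
  [0.01,0.08,0,0,0,0.8,1],
  [0.01,0.08,0,0,0,0.8,1],
  [0.01,0.08,0,0,0,0.8,1],
  [0.01,0.08,0,0,0,0.8,1],
  [0.01,0.08,0,0,0,0.8,1],
  [0.01,0.078,0,0,0,0.7,1],
  [0.01,0.06,0,0,0,0.5,1],
])

```text
time_s: 6.1
tcp_pos: [0.5365, 0.0895, 0.1725]
eef_rot: [-3.046, -0.766, 0.005]
wrist_force: [0.4, -0.5, -4.8]
width: 0.0437
```

>>> jog_arm([
  [0,0,0,0,0,0,1],
  [0,0,0,0,0,0,1],
  [0,0,0,0,0,0,1],
])

```text
time_s: 6.4
tcp_pos: [0.5369, 0.0869, 0.1736]
eef_rot: [3.049, 0.757, -0.003]
wrist_force: [-0.8, 0.6, -5.7]
width: 0.044
```

```bash
cat > look.py <<'E'
from h import *
import sys
n=sys.argv[1]
st=arm.observe();Tt=T_of({'hand_eye':np.eye(4)},st)
R=Tt[:3,:3]; print(st['time_s'],st['tcp_pos'].round(4),np.arctan2(R[1,1],R[0,1]).round(4),R[:,2].round(4),st['wrist_force'].round(1),st['torque'].round(3),round(st['width'],4))
for name,b in [('side',(195,300,140,160)),('top',(115,175,110,110)),('wrist',None)]:
    c=arm.read_camera(name);im=c['frame'].copy();T=T_of(c,st)
    k=1 if b is None else (4 if name=='side' else 5)
    if b: x,y,w,h=b; im=cv2.resize(im[y:y+h,x:x+w],None,fx=k,fy=k,interpolation=cv2.INTER_CUBIC)
    else: x=y=0
    def dot(p,col):
        u=(proj(c,T,p)-[x,y]+.5)*k-.5; cv2.circle(im,tuple(int(round(v)) for v in u),5,col,1)
    for X,Y in [(40,30),(40,-30),(-40,-30),(-40,30)]:
        dot((Tt@np.array([X/1e3,Y/1e3,.049,1]))[:3],(255,0,0))
        a=.488; dot([.5375+(X*np.cos(a)-Y*np.sin(a))/1e3,.0878+(X*np.sin(a)+Y*np.cos(a))/1e3,.07],(0,255,0))
    for X,Y in [(52.5,42.5),(52.5,-42.5),(-52.5,-42.5),(-52.5,42.5)]:
        dot((Tt@np.array([X/1e3,Y/1e3,.055,1]))[:3],(255,255,0))
    save(f'{n}_{name}.png',im)
E
python3 look.py a1
```

```text
6.4 [0.5369 0.0869 0.1736] -1.0841 [-1.8e-03 -6.0e-04 -1.0e+00] [-0.8  0.6 -5.7] [-0.052 -0.007  0.032] 0.044
```

View pics/a1_side.png

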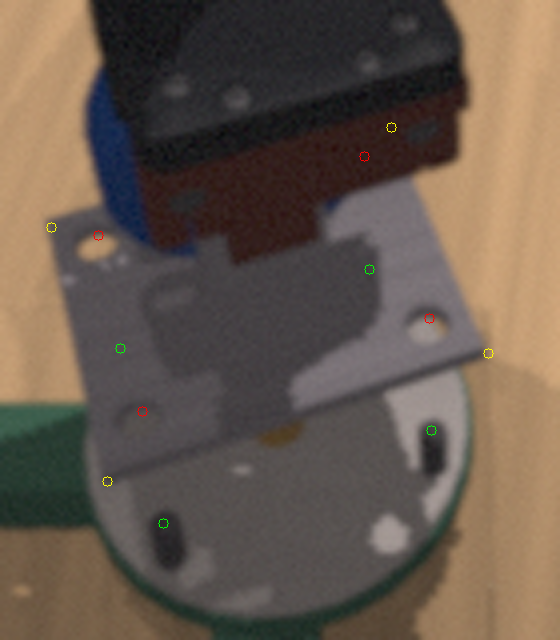

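View pics/a1_top.png

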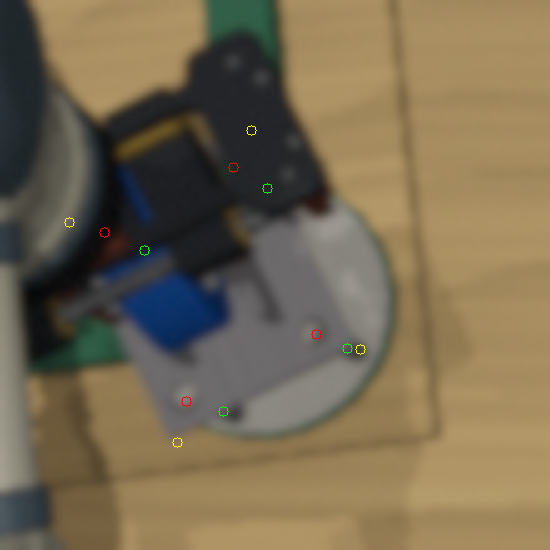

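View pics/a1_wrist.png

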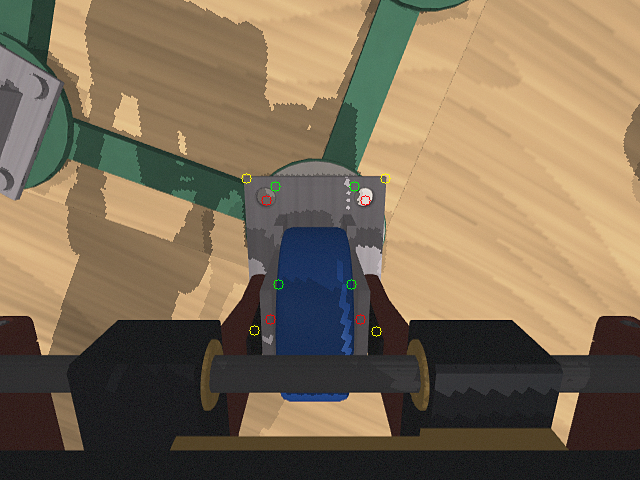

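>>> jog_arm([
  [0.001,0.0015,-0.02,0,0,0,1],
  [0,0,-0.02,0,0,0,1],
  [0,0,-0.02,0,0,0,1],
  [0,0,-0.016,0,0,0,1],
  [0,0,0,0,0,0,1],
  [0,0,0,0,0,0,1],
])

```text
time_s: 7.15
tcp_pos: [0.5377, 0.0883, 0.144]
eef_rot: [-3.048, -0.759, 0.001]
wrist_force: [0.5, -0.2, -6.1]
width: 0.0438
```

```bash
python3 look.py a2
```

```text
7.15 [0.5377 0.0883 0.144 ] -1.0828 [-4.e-04 -0.e+00 -1.e+00] [ 0.5 -0.2 -6.1] [-0.042  0.009 -0.001] 0.0438
```

View pics/a2_side.png

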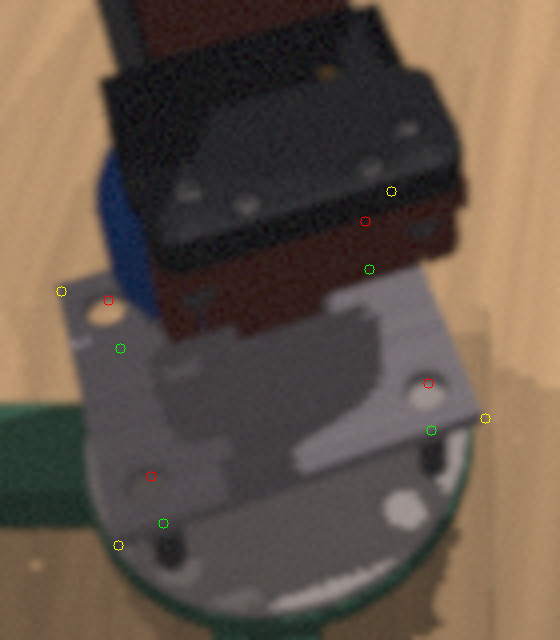

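View pics/a2_top.png

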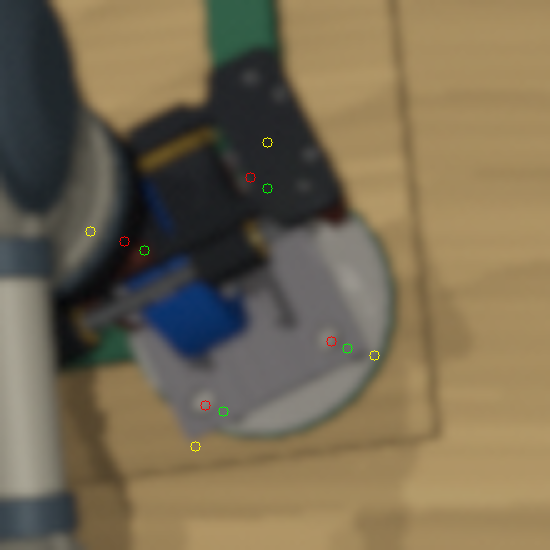

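>>> jog_arm([
  [0,0,-0.005,0,0,0,1],
  [0,0,-0.005,0,0,0,1],
  [0,0,-0.005,0,0,0,1],
  [0,0,0,0,0,0,1],
  [0,0,0,0,0,0,1],
])

```text
time_s: 7.8
tcp_pos: [0.5377, 0.0882, 0.1381]
eef_rot: [-3.048, -0.759, 0.0]
wrist_force: [0.3, 1.4, -4.9]
width: 0.0437
```

>>> jog_arm([
  [0,0,-0.005,0,0,0,1],
  [0,0,0,0,0,0,1],
  [0,0,0,0,0,0,1],
])

```text
time_s: 8.1
tcp_pos: [0.5377, 0.0882, 0.1361]
eef_rot: [-3.048, -0.759, 0.0]
wrist_force: [-0.1, 0.4, -5.6]
width: 0.044
```

>>> jog_arm([
  [0,0,-0.005,0,0,0,1],
  [0,0,0,0,0,0,1],
  [0,0,0,0,0,0,1],
])

```text
time_s: 8.4
tcp_pos: [0.5377, 0.0882, 0.1341]
eef_rot: [-3.048, -0.759, 0.0]
wrist_force: [-0.3, 1.4, -6.1]
width: 0.0439
```

>>> jog_arm([
  [0,0,-0.004,0,0,0,1],
  [0,0,0,0,0,0,1],
  [0,0,0,0,0,0,1],
])

```text
time_s: 8.7
tcp_pos: [0.5378, 0.088, 0.1327]
eef_rot: [3.048, 0.759, -0.0]
wrist_force: [-0.1, 0.0, -5.0]
width: 0.0441
```

>>> jog_arm([
  [0,0,-0.004,0,0,0,1],
  [0,0,0,0,0,0,1],
  [0,0,0,0,0,0,1],
])

```text
time_s: 9.0
tcp_pos: [0.5378, 0.0878, 0.1314]
eef_rot: [3.048, 0.758, 0.0]
wrist_force: [-1.6, -2.4, -1.3]
width: 0.0442
```

>>> jog_arm([
  [0,0,-0.004,0,0,0,1],
  [0,0,0,0,0,0,1],
  [0,0,0,0,0,0,1],
])

```text
time_s: 9.3
tcp_pos: [0.5375, 0.0873, 0.1294]
eef_rot: [3.047, 0.758, -0.002]
wrist_force: [-2.1, -5.8, -2.2]
width: 0.044
```

>>> jog_arm([
  [-0.0015,-0.003,0,0,0,0,1],
  [0,0,0,0,0,0,1],
  [0,0,0,0,0,0,1],
])

```text
time_s: 9.6
tcp_pos: [0.5371, 0.087, 0.1289]
eef_rot: [-3.048, -0.759, 0.001]
wrist_force: [0.4, -2.7, -5.4]
width: 0.0443
```

>>> jog_arm([
  [0,0,-0.003,0,0,0,1],
  [0,0,0,0,0,0,1],
  [0,0,0,0,0,0,1],
])

```text
time_s: 9.9
tcp_pos: [0.5371, 0.087, 0.1279]
eef_rot: [-3.048, -0.759, 0.001]
wrist_force: [-1.2, -2.0, -6.1]
width: 0.0441
```

>>> jog_arm([
  [0,-0.001,-0.004,0,0,0,1],
  [0,0,0,0,0,0,1],
  [0,0,0,0,0,0,1],
])

```text
time_s: 10.2
tcp_pos: [0.5371, 0.0869, 0.1264]
eef_rot: [-3.048, -0.759, 0.0]
wrist_force: [0.2, -0.4, -5.8]
width: 0.044
```

>>> jog_arm([
  [0,0,-0.003,0,0,0,1],
  [0,0,0,0,0,0,1],
  [0,0,0,0,0,0,1],
])

```text
time_s: 10.5
tcp_pos: [0.5371, 0.0868, 0.1253]
eef_rot: [-3.048, -0.759, 0.0]
wrist_force: [0.4, -0.1, -6.1]
width: 0.0436
```

>>> jog_arm([
  [0,0,-0.003,0,0,0,1],
  [0,0,0,0,0,0,1],
  [0,0,0,0,0,0,1],
])

```text
time_s: 10.8
tcp_pos: [0.5372, 0.0867, 0.1242]
eef_rot: [-3.048, -0.759, -0.0]
wrist_force: [-0.4, 0.6, -5.8]
width: 0.0438
```

>>> jog_arm([
  [0,0,-0.003,0,0,0,1],
  [0,0,0,0,0,0,1],
  [0,0,0,0,0,0,1],
])

```text
time_s: 11.1
tcp_pos: [0.5371, 0.0867, 0.1229]
eef_rot: [-3.048, -0.759, 0.0]
wrist_force: [0.0, 0.1, -4.9]
width: 0.0436
```

>>> jog_arm([
  [0,0,-0.003,0,0,0,1],
  [0,0,0,0,0,0,1],
  [0,0,0,0,0,0,1],
])

```text
time_s: 11.4
tcp_pos: [0.5371, 0.0866, 0.1218]
eef_rot: [-3.049, -0.759, 0.0]
wrist_force: [0.7, 0.6, -5.3]
width: 0.044
```

>>> jog_arm([
  [0,0,-0.003,0,0,0,1],
  [0,0,0,0,0,0,1],
  [0,0,0,0,0,0,1],
])

```text
time_s: 11.7
tcp_pos: [0.5371, 0.0866, 0.1205]
eef_rot: [3.049, 0.759, -0.0]
wrist_force: [0.0, -0.5, -5.5]
width: 0.044
```

>>> jog_arm([
  [0,0,-0.003,0,0,0,1],
  [0,0,-0.003,0,0,0,1],
  [0,0,0,0,0,0,1],
  [0,0,0,0,0,0,1],
])

```text
time_s: 12.1
tcp_pos: [0.5371, 0.0866, 0.1181]
eef_rot: [-3.048, -0.759, 0.0]
wrist_force: [0.8, -0.3, -5.2]
width: 0.0438
```

>>> jog_arm([
  [0,0,-0.003,0,0,0,1],
  [0,0,-0.003,0,0,0,1],
  [0,0,0,0,0,0,1],
  [0,0,0,0,0,0,1],
])

```text
time_s: 12.5
tcp_pos: [0.5371, 0.0866, 0.1157]
eef_rot: [-3.049, -0.759, 0.0]
wrist_force: [0.2, -1.3, -5.5]
width: 0.044
```

>>> jog_arm([
  [0,0,-0.003,0,0,0,1],
  [0,0,-0.003,0,0,0,1],
  [0,0,0,0,0,0,1],
  [0,0,0,0,0,0,1],
])

```text
time_s: 12.9
tcp_pos: [0.5371, 0.0866, 0.1133]
eef_rot: [-3.049, -0.759, 0.0]
wrist_force: [-1.6, 0.3, -6.1]
width: 0.044
```

>>> jog_arm([
  [0,0,-0.003,0,0,0,1],
  [0,0,-0.003,0,0,0,1],
  [0,0,0,0,0,0,1],
  [0,0,0,0,0,0,1],
])

```text
time_s: 13.3
tcp_pos: [0.5371, 0.0866, 0.1109]
eef_rot: [-3.049, -0.759, 0.0]
wrist_force: [0.8, 0.2, -5.5]
width: 0.0443
```

Down to about 4 mm above home, no contact force. Finer steps now.

>>> jog_arm([
  [0,0,-0.003,0,0,0,1],
  [0,0,-0.002,0,0,0,1],
  [0,0,0,0,0,0,1],
  [0,0,0,0,0,0,1],
])

```text
time_s: 13.7
tcp_pos: [0.5371, 0.0866, 0.109]
eef_rot: [-3.048, -0.759, 0.0]
wrist_force: [-0.4, 0.6, -6.0]
width: 0.044
```

>>> jog_arm([
  [0,0,-0.002,0,0,0,1],
  [0,0,0,0,0,0,1],
  [0,0,0,0,0,0,1],
])

```text
time_s: 14.0
tcp_pos: [0.5371, 0.0866, 0.1082]
eef_rot: [-3.049, -0.759, 0.0]
wrist_force: [-0.4, -0.2, -5.2]
width: 0.0442
```

>>> jog_arm([
  [0,0,-0.002,0,0,0,1],
  [0,0,0,0,0,0,1],
  [0,0,0,0,0,0,1],
])

```text
time_s: 14.3
tcp_pos: [0.5371, 0.0866, 0.1074]
eef_rot: [-3.049, -0.759, 0.0]
wrist_force: [-0.3, -0.8, -5.5]
width: 0.044
```

>>> jog_arm([
  [0,0,-0.001,0,0,0,1],
  [0,0,0,0,0,0,1],
  [0,0,0,0,0,0,1],
])

```text
time_s: 14.6
tcp_pos: [0.5372, 0.0866, 0.107]
eef_rot: [-3.049, -0.759, 0.0]
wrist_force: [-0.5, -0.2, -5.5]
width: 0.0442
```

>>> jog_arm([
  [0,0,-0.001,0,0,0,1],
  [0,0,0,0,0,0,1],
  [0,0,0,0,0,0,1],
])

```text
time_s: 14.9
tcp_pos: [0.5372, 0.0866, 0.1067]
eef_rot: [3.049, 0.759, 0.0]
wrist_force: [-0.2, -0.4, -4.6]
width: 0.0444
```

>>> jog_arm([
  [0,0,-0.001,0,0,0,1],
  [0,0,0,0,0,0,1],
  [0,0,0,0,0,0,1],
])

```text
time_s: 15.2
tcp_pos: [0.5372, 0.0866, 0.1067]
eef_rot: [3.049, 0.759, 0.001]
wrist_force: [-0.9, -1.1, -1.3]
width: 0.0439
```

>>> jog_arm([
  [0,0,0,0,0,0,0.2],
  [0,0,0,0,0,0,-0.2],
  [0,0,0,0,0,0,-0.6],
  [0,0,0,0,0,0,-1],
  [0,0,0,0,0,0,-1],
  [0,0,0,0,0,0,-1],
  [0,0,0,0,0,0,-1],
  [0,0,0,0,0,0,-1],
])

```text
time_s: 16.0
tcp_pos: [0.5372, 0.0866, 0.1062]
eef_rot: [3.049, 0.759, -0.0]
wrist_force: [-1.1, 0.6, 0.5]
width: 0.0875
```

>>> jog_arm([
  [0,0,0.03,0,0,0,-1],
  [0,0,0.06,0,0,0,-1],
  [0,0,0.08,0,0,0,-1],
  [0,0,0.08,0,0,0,-1],
  [0,0,0.08,0,0,0,-1],
  [0,0,0.05,0,0,0,-1],
  [-0.06,-0.1,0,0,0,0,-1],
  [-0.06,-0.1,0,0,0,0,-1],
  [-0.06,-0.1,0,0,0,0,-1],
  [0,-0.1,0,0,0,0,-1],
  [0,-0.05,0,0,0,0,-1],
  [0,0,0,0,0,0,-1],
])

```text
time_s: 17.2
tcp_pos: [0.4648, -0.0956, 0.2592]
eef_rot: [3.049, 0.753, 0.001]
wrist_force: [0.0, -0.4, -0.1]
width: 0.0882
```

```bash
python3 - <<'E'
from h import *
st=arm.observe(); print(st['tcp_pos'],st['wrist_force'],st['width'],np.abs(st['qvel']).max())
c=arm.read_camera('side');T=T_of(c,st); im=c['frame'];save('s3.png',im)
x,y,w,h=195,290,140,160;im=cv2.resize(im[y:y+h,x:x+w],None,fx=4,fy=4,interpolation=cv2.INTER_CUBIC)
a=.488
for X,Y,z in [(s*52.5,t*42.5,.058) for s in(1,-1) for t in (1,-1)]+[(s*40,t*30,.07) for s in(1,-1) for t in (1,-1)]:
    u=(proj(c,T,[.537+(X*np.cos(a)-Y*np.sin(a))/1e3,.0872+(X*np.sin(a)+Y*np.cos(a))/1e3,z])-[x,y]+.5)*4-.5
    cv2.circle(im,tuple(int(v) for v in u),5,(255,0,0),1)
save('s3c.png',im)
c=arm.read_camera('top');im=c['frame'];save('t3.png',im)
E
```

```text
[ 0.46478564 -0.09556352  0.25918514] [ 0.02680203 -0.36674271 -0.10671079] 0.08817990910452839 0.05682900166672808
```

View pics/s3c.png

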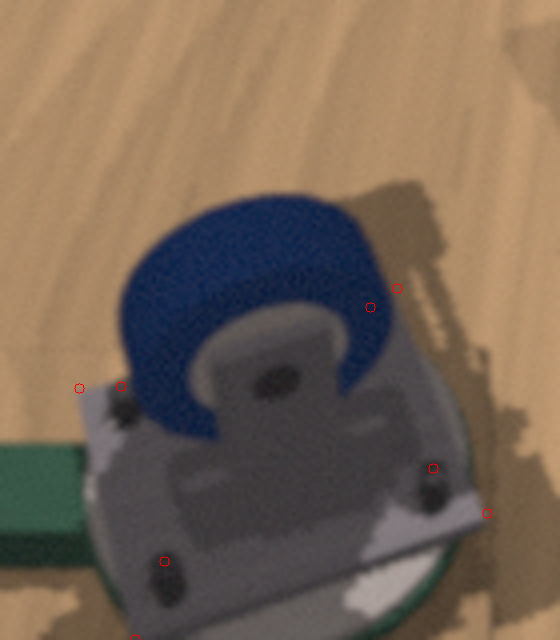

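View pics/t3.png

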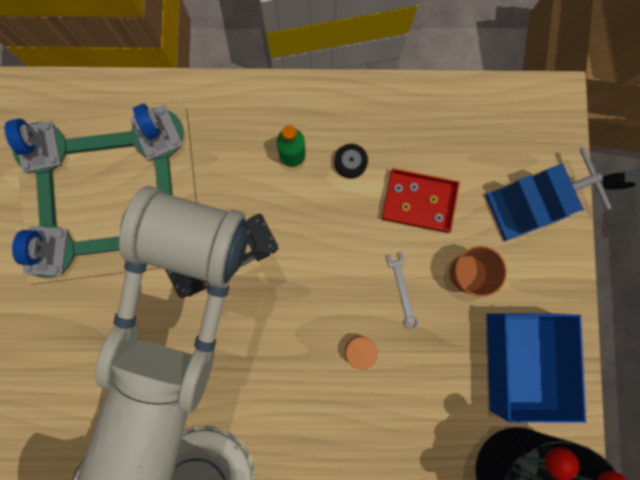

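```bash
python3 -c "
from h import *
print(arm.hand_in())"
```

```text
the job is handed in; nothing more can be done
None
```

The castor is on the bare corner's pin, down over the studs and resting on the pad. It has been released and the job is handed in, at about 17 s of the 72 s allowed; no verdict was reported.

- **Measuring:** I found the stud pattern at about 0.488 rad in world axes, so I turned the castor to match before lowering it. No searching turn on the studs was needed.
- **Lowering:** There was one light side contact on the pin, about 6 N. I eased it by shifting roughly 1.5 mm sideways. After that there was no noticeable resistance until touchdown. It touched down at TCP z = 0.1067 m (0.107 m expected for home), with only about 4 N of vertical load.
- **Last checks:**
  - The side picture shows three studs standing through the plate's holes; the wheel hides the fourth. The visible plate corners lie where home predicts.
  - The top picture shows the bystanders where they were, but the arm covered the new castor there, so it could not confirm the fit.
  - The wrist force was near zero with the gripper open and clear.
- **Disagreement:** The two fixed cameras differed by about 2 mm on the seat position, which is within calibration. I settled it by averaging and by feel on the pin.

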